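# Snap the seed box lid shut

## Robot

A 6-joint arm with a two-finger parallel gripper is mounted at the origin on the work surface. World frame = base frame: x ahead of the robot, y to its left, z up, the work surface at z = 0. Lengths are in m, angles in rad, forces in N, time in s.
With the tool pointing down it reaches from about 0.3 to 0.95 m from the base axis. Payload 3.1 kg.
Tool frame: the origin (TCP) lies at the very end of the fingers, on their centre line; the grasp point (between the pads) lies manip.pinch_z behind it (manip.pinch_z is the distance from the TCP to the grasp point, in m); z points along the fingers, y is the line along which they close (so a half turn about z gives the same grasp; the last joint's range is limited). The gripper opens to 85 mm and grips with 20 to 120 N. Pads are 22 mm wide; open, the fingers measure 114 mm over their backs; the gripper's body (76 mm by 85 mm) begins 54 mm behind the grasp point. The pads swing forward as they close: fully open they stand 13 mm farther back than shut.
Start: joints at [1.058, 0.308, 1.634, -0, 1.2, -0.07], TCP at [0.268, 0.565, 0.231] pointing down, gripper open.
Joint ranges: [-3.06, 3.06], [-0.79, 1.96], [0.05, 2.63], [-1.19, 4.34], [0.05, 2.64], [-2.94, 2.94]. Speed limits (rad/s): [2.79, 2.79, 3.14, 3.14, 3.14, 3.14].

## Interface

Orientations are given as a unit quaternion [x, y, z, w].
In Python, from rig import manip gives the robot as it stands.
- The arm moves only by the tool apply_moves, never from a script. Its argument "motion" is one flat list of numbers, 6 for each row, row after row: the shift along the tool's x, y, z normalised to -1 to 1, where 1 is 20 mm, then the turn, a rotation vector about the tool's x, y, z normalised to -1 to 1, where 1 is 8 degrees. A call has exactly 8 rows; each row shifts and turns the commanded pose from where the row before left it, along the tool's axes as they then stand; what a row does not reach is not made up. A row lasts 1/10 s, in which the tool goes at most 50 mm and 8.59 degrees, less where a joint would pass 70% of its speed; a pose out of reach is approached as far as the arm can. A call with a number of a shift or a turn outside -1 to 1 is refused whole. A call with a gripper value outside its range is refused whole. "hand" is the gripper's target within -1 to 1 (fully open at 1, half-way at 0, shut at -1), set as the call begins (left out, the last holds). The fingers move at their own pace and stop on an object; "squeeze" is the grip in N (left out, the last holds). Time passes only in rows, so rows that do not move let the fingers close, or fill a call up. It gives the time, the measured TCP pose, the force, the opening and the grip force at its end, in the units of the state.
- manip.observe(): the state, without advancing time (a new reading comes with each control period).
- manip.grab_frame(name): name is "side" or "top"; returns a dict with "color" (420x560x3 uint8, red, green, blue), "mtx" (3x3 intrinsics, pixels), "R" (3x3) and "t" (3): a world point X has camera coordinates R X + t. Camera axes: x right, y down, z forward; pixel columns grow to the right and rows downward; lengths in m; the calibration is good to about 2 mm. A picture is of the moment at which its call begins. There is no depth.
- manip.hand_in(): hands the job in; it is judged then, once.
Trained networks look in the newest picture that a camera, given by its name, has taken for a name from the list of things; names that differ only in an ending like _2 or _b are one class to them, and where a whole thing is asked for, a point or a joint stands for the part that bears it (a point fixed in the world has none). Each returns a list of dicts, best first, with "score" (0 to 1); they miss things now and then, are a little off and sometimes report something else, mostly with a low value. They report only what shows in the picture. A call takes as long as a camera call. They do not tell look-alikes from the thing itself.
- manip.spot_in(camera, target): "position" ([column, row] in pixels, amid what is visible of it).
- manip.spot_point(camera, target): "position" ([column, row] in pixels: a listed point, or the origin of a listed thing).
The state is a dict: "clock": time; "joints": joint angles; "qd": joint speeds; "tau": joint torques, N m; "position": TCP position; "ee_rot": TCP orientation; "force": force on the tool from outside, world axes, zero at the start; "wrist_torque": the same for the moment, N m; "width": finger opening in m; "grip_force": force on a finger pad.
Only numpy, scipy, OpenCV 4.12 (cv2) and the standard library are available. Lean on these libraries where they do the work, as an engineer would, in place of code of your own. Each camera call takes 0.05 s, during which the arm holds its last target. There are 200 camera calls.

## Task

The lid of the grey seed box on the potting bench is on but not snapped shut: all four sides of its white rim still stand proud. Press down round the rim with the fingertips until every one of the four sides has clicked fully home. Only press: do not lift, tip or shove the box out of its place, and leave the other things on the bench where they are.

Things in the scene. Friction and masses are not known exactly. Their poses are not given: they have to be found in the camera images.
- seedbox: Loose grey plastic seed box, 0.8 to 1.3 kg. Origin under its centre, z up. Body 180 (x) by 130 (y) by 80 mm high; white lid 196 by 146 mm. Lid's flat middle panel tops out at z 84 mm, the four fixed 25 mm corner pieces of the rim at 88 mm. Between the corners, four straight rim sides 24 mm wide move straight down: top at z 96 mm when proud, 88 mm (level with the corners) when home.
- rim_a_top (a point): Middle of the upper face of the rim side at the box's +x end (short side: strip 94 mm long along the box's y, 24 mm wide; its middle is 86 mm from the box's centre). Moves down with the strip; frame parallel to the box's.
- rim_b_top (a point): Middle of the upper face of the rim side at the box's +y (long side: strip 144 mm long along the box's x, 24 mm wide; its middle is 61 mm from the box's centre). Moves down with the strip.
- rim_c_top (a point): Middle of the upper face of the rim side at the box's -x end (short side, like rim_a).
- rim_d_top (a point): Middle of the upper face of the rim side at the box's -y (long side, like rim_b).
- rim_a (a joint): How far the +x rim side is pressed down, m: 0 = proud (start), 0.008 = home on a hard stop. The push needed rises to about 5 N at 1 to 2 mm and fades to nothing at 4 mm; past that it snaps down and stays. Let go earlier, it springs back up.
- rim_b (a joint): The same for the +y rim side.
- rim_c (a joint): The same for the -x rim side.
- rim_d (a joint): The same for the -y rim side.
- canister: Bystander: amber screw-top canister, 76 mm across, 119 mm tall, loose, upright. Origin under its centre.
- pots: Bystander: stack of brown fibre pots, 70 mm across, 94 mm tall, loose, upright. Origin under its centre.
- saucer: Bystander: white ceramic plant saucer, 130 mm across, 18 mm high, loose, beyond and left of the box. Origin under its centre.
- cultivator: Bystander: three-pronged hand cultivator, 270 mm long, 30 mm high, lying loose, prongs towards its +x. Origin on the bench near its middle.
Mind the look-alikes: they are no part of the job. There is more than one size of the seedbox; the one meant has the size given above.

How it is judged:
By the outcome, as a careful person would: the job done as asked, in the order asked, and still so for the second after the job is handed in, with the robot touching nothing.
It also fails if it takes over 48 s, if anything falls off the work surface, if the arm or the gripper's body presses on something with over 40 N, if the wrist force passes 120 N, or if a joint passes its speed limit or range.

## Working session

There is one attempt and no reset: what is moved stays moved. The work goes in short steps, Python scripts to look and compute and a tool call to move; the robot and the scene stay as the last step left them, time stands still between calls to the robot, and variables do not carry over. Pictures are saved under pics/ and viewed, at most 10 in all, crops included, and the job is handed in when it is done.

Besides the shell and the picture viewer there is one more tool, called as a command line: name --argument value ..., lists and objects as JSON in quotes. apply_moves: Moves the arm, as the interface text tells. Its arguments: {"type":"object","properties":{"motion":{"type":"array","items":{"type":"number"}},"hand":{"type":"number"},"squeeze":{"type":"number"}},"required":["motion"]}

```bash
mkdir -p pics; ls; cat > h.py <<'E'
import numpy as np, cv2
from rig import manip
def save(f,n): cv2.imwrite(f'pics/{n}.png', f['color'][:,:,::-1])
def ray(f,p,z):
    K,R,t=map(np.array,(f['mtx'],f['R'],f['t']))
    d=R.T@np.linalg.solve(K,[p[0],p[1],1]); c=-R.T@t
    return c+d*(z-c[2])/d[2]
def proj(f,X):
    c=np.array(f['R'])@np.array(X)+np.array(f['t']); u=np.array(f['mtx'])@c; return u[:2]/u[2]
E
python3 - <<'E'
from h import *
for c in ('top','side'):
    f=manip.grab_frame(c); save(f,c+'0')
    for n in ['seedbox','rim_a_top','rim_b_top','rim_c_top','rim_d_top']:
        for d in manip.spot_point(c,n)[:3]:
            print(c,n,np.round(d['position'],1),round(d['score'],2),np.round(ray(f,d['position'],0 if n=='seedbox' else .096),3))
s=manip.observe();print(s['clock'],s['position'],s['ee_rot'],s['force'],s['width'],manip.pinch_z)
E
```

```text
pics
top seedbox [235.4 211.4] 0.86 [0.568 0.094 0.   ]
top seedbox [331.5 192.4] 0.56 [ 0.577 -0.152  0.   ]
top rim_a_top [199.  183.1] 0.69 [0.625 0.16  0.096]
top rim_a_top [324.9 161.1] 0.59 [ 0.629 -0.135  0.096]
top rim_b_top [315.9 190. ] 0.61 [ 0.564 -0.102  0.096]
top rim_b_top [221.1 225.6] 0.59 [0.518 0.123 0.096]
top rim_c_top [341.6 207.7] 0.7 [ 0.514 -0.152  0.096]
top rim_c_top [266.1 216.9] 0.68 [0.521 0.02  0.096]
top rim_d_top [244.4 177.2] 0.88 [0.621 0.055 0.096]
top rim_d_top [351.5 176.5] 0.78 [ 0.582 -0.188  0.096]
side seedbox [308.5 268.1] 0.85 [ 0.57  -0.152  0.   ]
side seedbox [291.9 197.2] 0.79 [0.562 0.081 0.   ]
side rim_a_top [309.9 147.1] 0.64 [0.625 0.174 0.096]
side rim_a_top [335.3 248.3] 0.52 [ 0.63  -0.163  0.096]
side rim_b_top [275.1 167.2] 0.87 [0.52  0.114 0.096]
side rim_b_top [308.  237.2] 0.84 [ 0.571 -0.123  0.096]
side rim_c_top [287.  258.4] 0.7 [ 0.512 -0.175  0.096]
side rim_c_top [279.8 197. ] 0.64 [0.519 0.01  0.096]
side rim_d_top [316.5 268.4] 0.63 [ 0.576 -0.212  0.096]
side rim_d_top [318.7 181. ] 0.57 [0.628 0.05  0.096]
0.6 [0.26784804 0.56455676 0.23108028] [ 2.19568025e-01  9.75597171e-01 -2.00031237e-04  3.64659527e-05] [ 0.22108477 -0.38588154 -1.63633772] 0.08543114348710926 0.0187
```

View pics/top0.png

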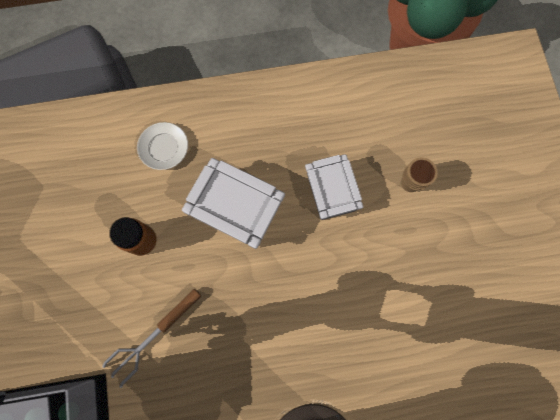

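View pics/side0.png

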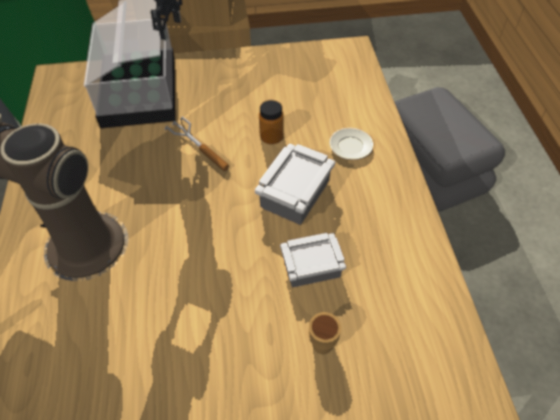

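The top view shows two lidded boxes: the larger at about (234, 203), the smaller look-alike at about (335, 187). The spacings (about 185 × 125 mm) say the left one is the target. The side view agrees, with the larger box at (296, 180). Next I'll fit its pose.

```bash
python3 - <<'E'
from h import *
from scipy.optimize import least_squares
M={'a':(.086,0),'b':(0,.061),'c':(-.086,0),'d':(0,-.061)}
obs=[];fr={}
for c in ('top','side'):
    fr[c]=f=manip.grab_frame(c)
    for n in 'abcd':
        for d in manip.spot_point(c,f'rim_{n}_top'):
            X=ray(f,d['position'],.096)
            if np.hypot(X[0]-.57,X[1]-.09)<.12 and d['score']>.4: obs.append((c,n,np.array(d['position']))); break
def W(p,m,z=.096):
    c,s=np.cos(p[2]),np.sin(p[2]); return [p[0]+c*m[0]-s*m[1],p[1]+s*m[0]+c*m[1],z]
r=lambda p:np.concatenate([proj(fr[c],W(p,M[n]))-o for c,n,o in obs])
s=least_squares(r,[.57,.09,.96],loss='soft_l1');p=s.x
print(len(obs),p,np.round(r(p),1))
ims=[]
for c,f in fr.items():
    im=cv2.resize(f['color'],None,fx=3,fy=3,interpolation=cv2.INTER_CUBIC)[:,:,::-1].copy()
    def dr(x,y,z,col):
        q=np.array([proj(f,W(p,(a*x,b*y),z)) for a,b in((1,1),(-1,1),(-1,-1),(1,-1))])*3+1
        cv2.polylines(im,[q.round().astype(int)],True,col,1)
    dr(.098,.073,.088,(0,0,255)); dr(.073,.048,.096,(0,200,0))
    for k,m in M.items(): cv2.putText(im,k,tuple(map(int,proj(f,W(p,m))*3)),0,.6,(255,0,0),2)
    u=(proj(f,W(p,(0,0)))*3).astype(int); ims.append(im[u[1]-190:u[1]+190,u[0]-190:u[0]+190])
cv2.imwrite('pics/fit.png',np.hstack(ims))
for k,m in M.items(): print(k,np.round(W(p,m),4))
E
```

```text
8 [0.57084133 0.08769761 0.92998846] [ 0.9  1.2  2.3 -1.6  0.2  0.6 -0.1  0.5  0.2 -1.1  3.5 -0.5  1.  -1.8
 -2.7 -0.7]
a [0.6223 0.1566 0.096 ]
b [0.5219 0.1242 0.096 ]
c [0.5194 0.0188 0.096 ]
d [0.6197 0.0512 0.096 ]
```

View pics/fit.png

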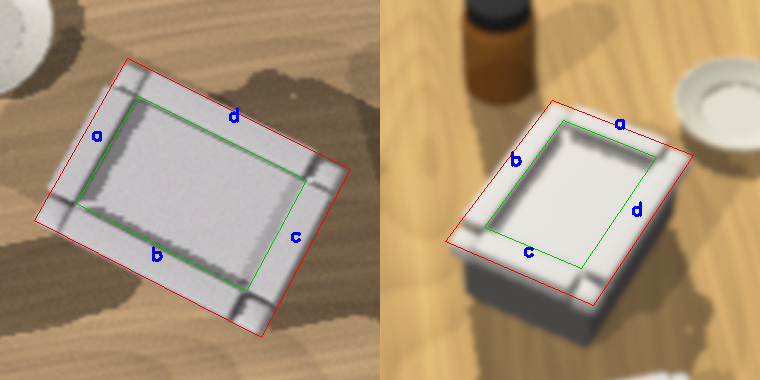

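The fit lies on the lid in both views, with the box at (0.571, 0.088) and yaw 0.93. I'll align tool y with the box's x, which puts tool x along the box's y, close the fingers and approach side b.

apply_moves --motion '[0, 0, 0, 0, 0, 0.7, 0, 0, 0, 0, 0, 0.7, -1, -0.4, 0, 0, 0, 0, -1, -0.4, 0, 0, 0, 0, -1, -0.4, 0, 0, 0, 0, -1, -0.4, 0, 0, 0, 0, -1, -0.4, 0, 0, 0, 0, -1, -0.4, 0, 0, 0, 0]' --hand -1 --squeeze 20

```text
clock: 1.9
position: [0.3355, 0.4544, 0.2317]
ee_rot: [0.314, 0.949, 0.0, -0.001]
force: [-1.4, -0.2, 0.4]
width: 0.0001
grip_force: 0.0
```

apply_moves --motion '[-1, -0.4, 0, 0, 0, 0, -1, -0.4, 0, 0, 0, 0, -1, -0.4, 0, 0, 0, 0, -1, -0.4, 0, 0, 0, 0, -1, -0.4, 0, 0, 0, 0, -1, -0.4, 0, 0, 0, 0, -1, -0.4, 0, 0, 0, 0, -1, -0.4, 0, 0, 0, 0]'

```text
clock: 2.7
position: [0.4261, 0.3078, 0.2318]
ee_rot: [0.314, 0.949, 0.001, -0.0]
force: [-1.1, 0.6, -0.9]
width: -0.0001
grip_force: 0.0
```

apply_moves --motion '[-1, -0.4, 0.3, 0, 0, 0, -1, -0.4, 0.3, 0, 0, 0, -1, -0.4, 0.3, 0, 0, 0, -1, -0.4, 0.3, 0, 0, 0, -1, -0.4, 0.5, 0, 0, 0, -1, -0.4, 0.5, 0, 0, 0, -1, -0.4, 0.5, 0, 0, 0, 0, 0, 0, 0, 0, 0]'

```text
clock: 3.5
position: [0.5051, 0.1781, 0.1763]
ee_rot: [0.315, 0.949, -0.0, -0.001]
force: [-1.7, 0.4, -0.4]
width: 0.0002
grip_force: 0.0
```

```bash
cat >> h.py <<'E'
BOX=np.array([.5708,.0877]);YAW=.930
def where():
    s=manip.observe();d=np.array(s['position'][:2])-BOX;c,sn=np.cos(YAW),np.sin(YAW)
    from scipy.spatial.transform import Rotation as R
    A=R.from_quat(s['ee_rot']).as_matrix()
    print('t',round(s['clock'],2),'box xy mm',np.round(1000*np.array([c*d[0]+sn*d[1],-sn*d[0]+c*d[1]]),1),'z',round(s['position'][2]*1000,1),'F',np.round(s['force'],1),'w',round(s['width'],4),'tool y yaw',round(np.arctan2(A[1,1],A[0,1]),3),'tilt',np.round(A[:2,2],3))
E
python3 -c "from h import *; where()"
```

```text
t 3.5 box xy mm [ 33.1 106.7] z 176.3 F [-1.7  0.4 -0.4] w 0.0002 tool y yaw 0.929 tilt [-0.002 -0.   ]
```

apply_moves --motion '[-0.8, -0.55, 0.5, 0, 0, 0, -0.8, -0.55, 0.5, 0, 0, 0, -0.8, -0.55, 0.5, 0, 0, 0, 0, 0, 0.5, 0, 0, 0, 0, 0, 0.5, 0, 0, 0, 0, 0, 0.3, 0, 0, 0, 0, 0, 0, 0, 0, 0, 0, 0, 0, 0, 0, 0]'

```text
clock: 4.3
position: [0.5238, 0.1252, 0.1213]
ee_rot: [0.313, 0.95, 0.0, -0.0]
force: [-1.2, -0.2, 0.4]
width: -0.0001
grip_force: 0.0
```

```bash
python3 - <<'E'
from h import *
where(); ims=[]
for c in('top','side'):
    f=manip.grab_frame(c);u=proj(f,[.5708,.0877,.096]).astype(int)
    ims.append(cv2.resize(f['color'][u[1]-65:u[1]+65,u[0]-65:u[0]+65,::-1],(390,390),interpolation=cv2.INTER_CUBIC))
cv2.imwrite('pics/ab.png',np.hstack(ims))
E
```

```text
t 4.3 box xy mm [ 2.  60.1] z 121.3 F [-1.2 -0.2  0.4] w -0.0001 tool y yaw 0.933 tilt [-0.  0.]
```

View pics/ab.png

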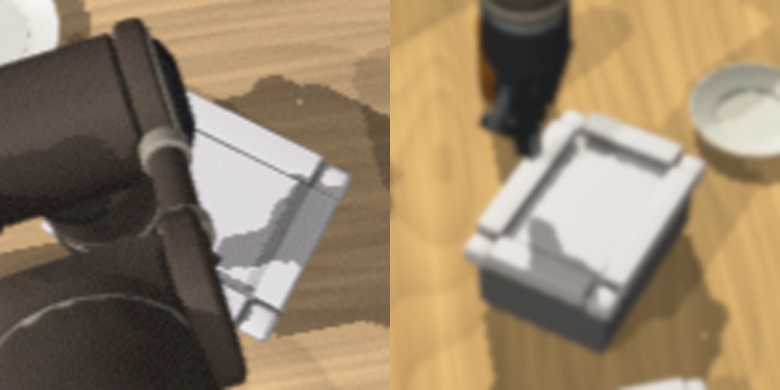

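The side view shows the fingertips just above the middle of side b, around (530, 150) in the crop. Pressing b slowly.

apply_moves --motion '[-0.1, -0.1, 0.5, 0, 0, 0, 0, 0, 0.5, 0, 0, 0, 0, 0, 0.15, 0, 0, 0, 0, 0, 0.15, 0, 0, 0, 0, 0, 0.15, 0, 0, 0, 0, 0, 0.15, 0, 0, 0, 0, 0, 0, 0, 0, 0, 0, 0, 0, 0, 0, 0]'

```text
clock: 5.2
position: [0.5246, 0.1217, 0.0892]
ee_rot: [0.314, 0.95, 0.0, 0.0]
force: [-0.9, -0.2, -0.6]
width: 0.0001
grip_force: 0.0
```

```bash
python3 -c "from h import *; where()"
```

```text
t 5.2 box xy mm [-0.4 57.4] z 89.2 F [-0.9 -0.2 -0.6] w 0.0001 tool y yaw 0.933 tilt [0.001 0.   ]
```

apply_moves --motion '[0, 0, 0.05, 0, 0, 0, 0, 0, 0.05, 0, 0, 0, 0, 0, 0, 0, 0, 0, 0, 0, 0, 0, 0, 0, 0, 0, 0, 0, 0, 0, 0, 0, 0, 0, 0, 0, 0, 0, 0, 0, 0, 0, 0, 0, 0, 0, 0, 0]'

```text
clock: 6.0
position: [0.5248, 0.1217, 0.0881]
ee_rot: [0.314, 0.95, 0.0, 0.0]
force: [-2.1, -0.0, 5.6]
width: -0.0003
grip_force: 2.9
```

b has snapped: there was no force at 89 mm and contact on the stop at 88 mm. Next is c.

apply_moves --motion '[0, 0, -1, 0, 0, 0, 0, 0, -0.2, 0, 0, 0, -0.58, -0.83, 0, 0, 0, 0, -0.58, -0.83, 0, 0, 0, 0, -0.58, -0.83, 0, 0, 0, 0, -0.58, -0.83, 0, 0, 0, 0, -0.58, -0.83, 0, 0, 0, 0, 0, 0, 0.2, 0, 0, 0]'

```text
clock: 6.8
position: [0.5219, 0.0186, 0.1072]
ee_rot: [0.315, 0.949, -0.0, 0.001]
force: [-0.6, -0.5, -0.4]
width: 0.0002
grip_force: 0.0
```

```bash
python3 - <<'E'
from h import *
where(); f=manip.grab_frame('side');u=proj(f,[.5708,.0877,.096]).astype(int)
cv2.imwrite('pics/c.png',cv2.resize(f['color'][u[1]-65:u[1]+65,u[0]-65:u[0]+65,::-1],(520,520),interpolation=cv2.INTER_CUBIC))
E
```

```text
t 6.8 box xy mm [-84.6  -2.1] z 107.2 F [-0.6 -0.5 -0.4] w 0.0002 tool y yaw 0.93 tilt [ 0.001 -0.001]
```

View pics/c.png

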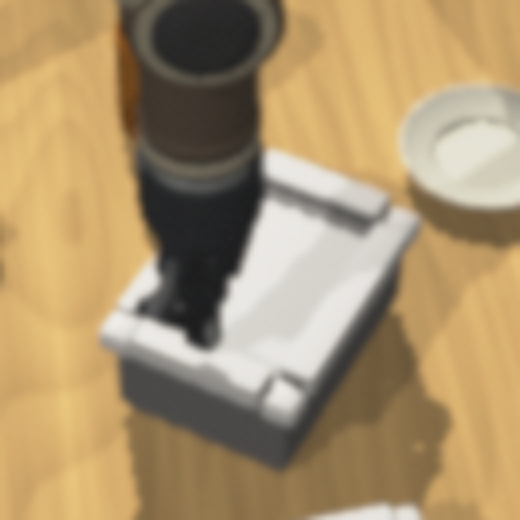

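The fingertips are over the inner half of strip c, at about (200, 340). Pressing c.

apply_moves --motion '[0.1, 0, 0.4, 0, 0, 0, 0, 0, 0.15, 0, 0, 0, 0, 0, 0.15, 0, 0, 0, 0, 0, 0.15, 0, 0, 0, 0, 0, 0.1, 0, 0, 0, 0, 0, 0.03, 0, 0, 0, 0, 0, 0, 0, 0, 0, 0, 0, 0, 0, 0, 0]'

```text
clock: 7.65
position: [0.5199, 0.0221, 0.088]
ee_rot: [0.314, 0.949, 0.0, -0.0]
force: [-3.4, 1.9, 4.7]
width: -0.0001
grip_force: 2.6
```

c is on its stop at 88 mm. On to d.

apply_moves --motion '[0, 0, -1, 0, 0, 0, 0, 0, -0.2, 0, 0, 0, -0.58, 0.84, 0, 0, 0, 0, -0.58, 0.84, 0, 0, 0, 0, -0.58, 0.84, 0, 0, 0, 0, -0.58, 0.84, 0, 0, 0, 0, -0.58, 0.84, 0, 0, 0, 0, 0, 0, 0.2, 0, 0, 0]'

```text
clock: 8.45
position: [0.6197, 0.055, 0.1081]
ee_rot: [0.313, 0.95, 0.001, 0.002]
force: [-1.2, -1.0, 1.2]
width: 0.0
grip_force: 0.0
```

```bash
python3 - <<'E'
from h import *
where(); f=manip.grab_frame('side');u=proj(f,[.5708,.0877,.096]).astype(int)
cv2.imwrite('pics/d.png',cv2.resize(f['color'][u[1]-65:u[1]+65,u[0]-65:u[0]+65,::-1],(520,520),interpolation=cv2.INTER_CUBIC))
E
```

```text
t 8.45 box xy mm [  3.1 -58.8] z 108.1 F [-1.2 -1.   1.2] w 0.0 tool y yaw 0.933 tilt [0.005 0.   ]
```

View pics/d.png

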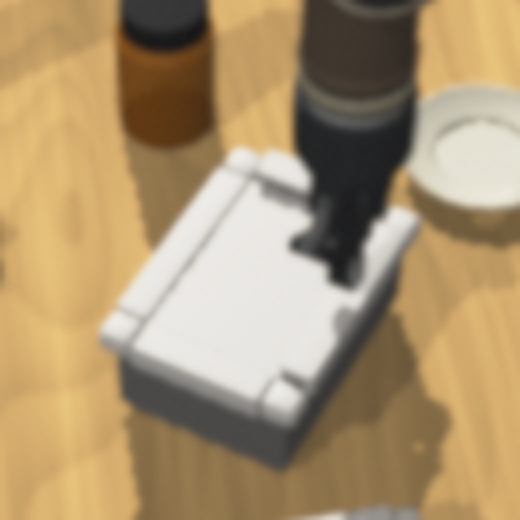

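b and c are level with the corners, and the tips are above d at about (345, 280). Pressing d.

apply_moves --motion '[0, 0, 0.45, 0, 0, 0, 0, 0, 0.15, 0, 0, 0, 0, 0, 0.15, 0, 0, 0, 0, 0, 0.15, 0, 0, 0, 0, 0, 0.1, 0, 0, 0, 0, 0, 0.03, 0, 0, 0, 0, 0, 0, 0, 0, 0, 0, 0, 0, 0, 0, 0]'

```text
clock: 9.3
position: [0.6159, 0.0544, 0.088]
ee_rot: [0.314, 0.95, -0.0, -0.001]
force: [-5.4, -0.9, 7.3]
width: -0.0
grip_force: 3.6
```

```bash
python3 -c "from h import *; where()"
```

```text
t 9.3 box xy mm [  0.2 -56.1] z 88.0 F [-5.4 -0.9  7.3] w -0.0 tool y yaw 0.933 tilt [-0.001 -0.   ]
```

apply_moves --motion '[0, 0, -1, 0, 0, 0, 0, 0, -0.2, 0, 0, 0, 0.56, 0.83, 0, 0, 0, 0, 0.56, 0.83, 0, 0, 0, 0, 0.56, 0.83, 0, 0, 0, 0, 0.56, 0.83, 0, 0, 0, 0, 0.56, 0.83, 0, 0, 0, 0, 0, 0, 0.2, 0, 0, 0]'

```text
clock: 10.1
position: [0.6215, 0.1569, 0.1072]
ee_rot: [0.313, 0.95, 0.001, 0.001]
force: [-1.3, 0.4, -0.5]
width: -0.0
grip_force: 0.0
```

```bash
python3 - <<'E'
from h import *
where(); f=manip.grab_frame('side');u=proj(f,[.5708,.0877,.096]).astype(int)
cv2.imwrite('pics/a.png',cv2.resize(f['color'][u[1]-65:u[1]+65,u[0]-65:u[0]+65,::-1],(520,520),interpolation=cv2.INTER_CUBIC))
E
```

```text
t 10.1 box xy mm [85.7  0.7] z 107.2 F [-1.3  0.4 -0.5] w -0.0 tool y yaw 0.935 tilt [0.002 0.001]
```

View pics/a.png

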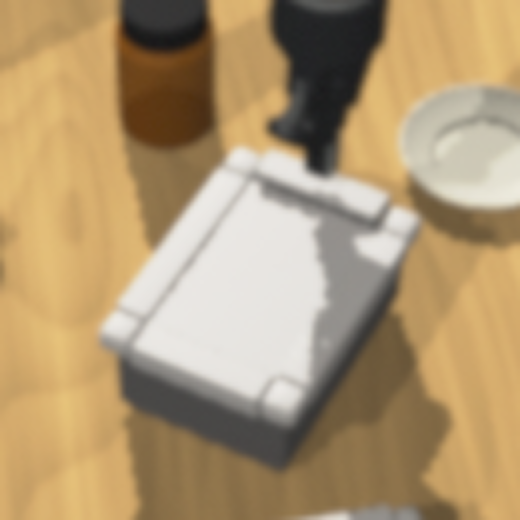

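b, c and d are all flush and the box hasn't moved. The tips at about (320, 170) sit slightly outward over a, so I'll shift inward 3 mm and press.

apply_moves --motion '[0, -0.15, 0.4, 0, 0, 0, 0, 0, 0.15, 0, 0, 0, 0, 0, 0.15, 0, 0, 0, 0, 0, 0.15, 0, 0, 0, 0, 0, 0.1, 0, 0, 0, 0, 0, 0.03, 0, 0, 0, 0, 0, 0, 0, 0, 0, 0, 0, 0, 0, 0, 0]'

```text
clock: 10.95
position: [0.6193, 0.1516, 0.0881]
ee_rot: [0.314, 0.95, -0.0, 0.0]
force: [-3.2, -2.8, 5.9]
width: 0.0002
grip_force: 2.9
```

apply_moves --motion '[0, 0, -1, 0, 0, 0, 0, 0, -1, 0, 0, 0, 0, 0, -1, 0, 0, 0, 0, 0, -1, 0, 0, 0, 0, 0, -1, 0, 0, 0, 0.8, 0, -1, 0, 0, 0, 1, 0, -0.5, 0, 0, 0, 1, 0, 0, 0, 0, 0]'

```text
clock: 11.75
position: [0.5753, 0.1863, 0.2192]
ee_rot: [0.314, 0.949, 0.001, 0.002]
force: [-1.1, -0.6, 0.1]
width: -0.0002
grip_force: 0.0
```

apply_moves --motion '[1, 0, 0, 0, 0, 0, 1, 0, 0, 0, 0, 0, 1, 0, 0, 0, 0, 0, 1, 0, 0, 0, 0, 0, 1, 0, 0, 0, 0, 0, 1, 0, 0, 0, 0, 0, 1, 0, 0, 0, 0, 0, 0, 0, 0, 0, 0, 0]'

```text
clock: 12.55
position: [0.459, 0.2704, 0.217]
ee_rot: [0.312, 0.95, -0.0, -0.001]
force: [-0.6, -0.4, -0.2]
width: 0.0
grip_force: 0.0
```

```bash
python3 - <<'E'
from h import *
where(); ims=[]
for c in('top','side'):
    f=manip.grab_frame(c);u=proj(f,[.5708,.0877,.096]).astype(int)
    ims.append(cv2.resize(f['color'][u[1]-65:u[1]+65,u[0]-65:u[0]+65,::-1],(400,400),interpolation=cv2.INTER_CUBIC))
cv2.imwrite('pics/end.png',np.hstack(ims))
E
```

```text
t 12.55 box xy mm [ 79.6 198.8] z 217.0 F [-0.6 -0.4 -0.2] w 0.0 tool y yaw 0.935 tilt [-0.002  0.   ]
```

View pics/end.png

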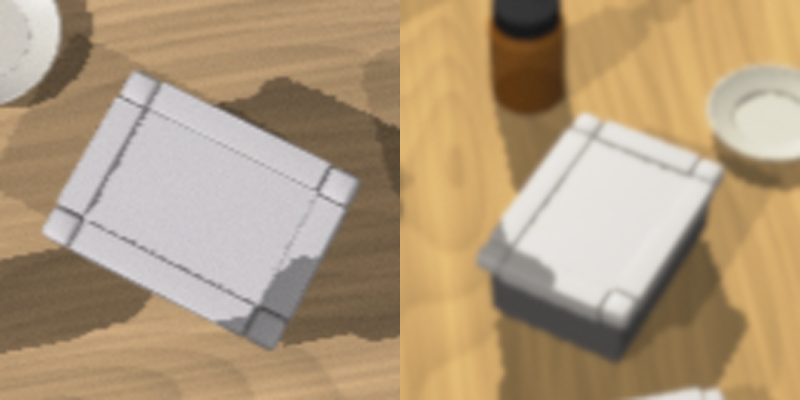

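All four sides are level with the corners in both views, the box and its neighbours haven't moved, and the arm is clear.

```bash
python3 -c "from rig import manip; print(manip.hand_in())"
```

```text
the job is handed in; nothing more can be done
None
```

I pressed all four rim sides of the seed box down to their stops, and they look level with the corners in both camera views; box and neighbours look unmoved, and the job was handed in at about 12.7 s.

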